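# Set and lock the hold-down screw of a deburring jig

## Robot

A 6-joint arm with a two-finger parallel gripper is mounted at the origin on the work surface; the furniture and walls round the work are solid. World frame = base frame: x ahead of the robot, y to its left, z up, the work surface at z = 0. Lengths are in m, angles in rad, forces in N, time in s.
With the tool pointing down it reaches from about 0.3 to 0.775 m from the base axis. Payload 14.6 kg.
Tool frame: the origin (TCP) lies at the very end of the fingers, on their centre line; the grasp point (between the pads) lies ctrl.grasp_offset behind it (ctrl.grasp_offset is the distance from the TCP to the grasp point, in m); z points along the fingers, y is the direction in which the jaws open and shut (so a half turn about z gives the same grasp; the last joint's range is limited). The gripper opens to 94 mm and grips with 3 to 60 N. Pads are 16 mm wide; open, the fingers measure 119 mm over their backs; the gripper's body (75 mm by 177 mm) begins 78 mm behind the grasp point.
Start: joints at [-0.067, 0.3, 1.521, -0, 1.321, -0.067], TCP at [0.55, -0, 0.205] pointing down, gripper open.
Joint ranges: [-3.03, 3.03], [-0.79, 2.21], [0.23, 2.52], [-1.04, 4.18], [0, 3.07], [-2.55, 2.55]. Speed limits (rad/s): [2.22, 2.22, 2.57, 3.14, 3.14, 3.14].

## Interface

Orientations are given as [roll, pitch, yaw] about the fixed x, y, z axes, in that order (R = Rz(yaw) Ry(pitch) Rx(roll)).
In Python, from station import ctrl gives the robot as it stands. The module is installed in compiled form; this text tells all that it offers.
- The arm moves only by the tool carry_out, never from a script. Its argument "deltas" is a list of rows, each an object of numbers: "x", "y", "z": the shift along the tool's x, y, z in units of 0.02 m (1.0 is 0.02 m); "wx", "wy", "wz": the turn, a rotation vector about the tool's x, y, z in units of 0.08 rad (1.0 is 0.08 rad); "jaw": the opening in per cent of the stroke, from 0 (shut) to 100 (fully open). A call has 1 to 12 rows; each row shifts and turns the commanded pose from where the row before left it, along the tool's axes as they then stand; what a row does not reach is not made up. A row lasts 1/12 s, in which the tool goes at most 41.7 mm and 7.16 degrees, less where a joint would pass 70% of its speed; a pose out of reach is approached as far as the arm can. A call with a number of a shift or a turn outside -1 to 1 is refused whole. A call with a gripper value outside its range is refused whole. The fingers move at their own pace and stop on an object; "squeeze" is the grip in N (left out, the last holds). Time passes only in rows, so rows that do not move let the fingers close. It gives the time, the measured TCP pose, the force and the opening at its end, in the units of the state.
- ctrl.get_obs(): the state, without advancing time (a new reading comes with each control period).
- ctrl.camera(name): name is "scene" or "side" or "wrist"; returns the picture (400x640x3 uint8, blue, green, red); there is no depth.
- ctrl.camera_params(name): a dict with "mtx" (3x3 intrinsics, pixels), "origin" and "attitude" of the camera in the world. Camera axes: x right, y down, z forward; pixel columns grow to the right and rows downward; lengths in m; the calibration is good to about 2 mm. A picture is of the moment at which its call begins: read the wrist's pose just before it. camera_params takes no time and is no camera call; for the wrist camera it gives the pose at the moment of the call.
- ctrl.hand_in(): hands the job in, once; it reports no verdict.
Trained networks look in the newest picture that a camera, given by its name, has taken for a name from the list of things; names that differ only in an ending like _2 or _b are one class to them, and where a whole thing is asked for, a point or a joint stands for the part that bears it (a point fixed in the world has none). Each returns a list of dicts, best first, with "conf" (0 to 1); they miss things now and then, are a little off and sometimes report something else, mostly with a low value. They report only what shows in the picture. A call takes as long as a camera call.
- ctrl.boxes_of(camera, label): "rect" ([left, top, right, bottom] in pixels, round what is visible of it).
- ctrl.mark_of(camera, label): "position" ([row, column] in pixels: a listed point, or the origin of a listed thing).
The state is a dict: "time_s": time; "qpos": joint angles; "joint_vel": joint speeds; "tau": joint torques, N m; "ee_pos": TCP position; "eef_rot": TCP orientation; "force": force on the tool from outside, world axes, zero at the start; "moment": the same for the moment, N m; "grip_width": finger opening in m.
Only numpy, scipy, OpenCV 4.12 (cv2) and the standard library are available. Lean on these libraries where they do the work, as an engineer would, in place of code of your own. Each camera call takes 0.05 s, during which the arm holds its last target.

## Task

The green stem lies loose under the hold-down screw of the small jig. Slacken the knurled lock ring on the bridge, screw the knob above it down by feel until the pad holds the stem firmly but does not crush it, then tighten the lock ring again. Never force the knob while the ring is locked, and leave the stem where it lies and the marker, sanding block and hook near the jig where they are.

Things in the scene. Friction and masses are not known exactly. Their poses are not given: they have to be found in the camera images.
- jig: hold-down jig fixed to the bench: base plate 120x140x12 mm, two posts 20 mm thick at y +-52 mm, grey bridge 36x136 mm, its top at z 94 mm. Origin: under its centre, on the bench; z up. On the vertical axis through the origin, from below: pad, bridge with a 48 mm boss (5 mm high), lock ring, knob. Nothing else stands beside ring and knob
- ring_grip (a point): centre of the lock ring: steel, round, knurled, 60 mm across, 15 mm high, this point 109.5 mm over the bench, axis vertical; it does not rise or fall. Clockwise from above tightens. Slack it drags with 0.26 N m; from where it bites (starts gripping) the torque climbs by about 0.34 N m per rad. It starts tight, 0.4 to 0.6 rad past the bite; 1.2 rad back makes it surely slack
- knob_grip (a point): centre of the adjuster knob over the ring, on the same axis: steel, round, knurled, 34 mm across, 16 mm high. Its underside is 18 to 19 mm above the ring's top at the start and up to 7 mm less in the end; a 16 mm shaft joins them; a collet nose 29 mm across stands 4.5 mm above the ring's top. Clockwise from above lowers knob and pad, 1.9 mm per rad
- adjuster (a joint): angle of the knob in rad, growing clockwise from above; 0 to 0.5 at the start, at most 5.5. With the ring slack it drags with 0.20 N m. Drag can act either way when standing still, so compare the moment with that of the free turns: it rises by 0.0019 N m per N of pad force, some 100 N per rad after touching. It stays where it is left; locked it takes 0.4 N m or more
- pad: domed rubber swivel pad, 22 mm across, at the foot of the screw; its lowest point lies 43.6 mm above this origin, z up. At the start it hangs 0.4 to 5.5 mm above the stem. It must bear on the stem with 30 to 90 N (best 60 N); above 130 N the stem is crushed
- collet: split collet inside the lock ring, hidden; the ring closes it on the knob's shaft. Origin near the jig's. Its grip starts at the bite and grows by about 85 N per rad of ring; over 20 N it locks (best 40 N). The ring's moment then is above that of its slack turns by 0.004 N m per N: 0.08 N m for 20 N, 0.16 N m for 40 N. The ring holds up to 60 N
- stem: green moulded stem, 201 mm long, tapering in height from 34 mm to 12 mm, thick end away from the robot, lying loose along the jig's x on a rubber bed 16 mm above the bench, between two low rails; under the pad it is 22 to 27 mm high. Origin: centre of its underside, y along it towards the thin end
- marker: marker pen with a white barrel and a green cap, 17x135x16 mm, lying behind the jig, bystander; origin under its centre
- sanding_block: black sanding block, 66x122x35 mm, bystander; origin under its centre
- hook_a: pale green moulded hook, 63x100x32 mm, bystander; origin under its centre

How it is judged:
On the way, in this order (a step that is already met when the one before it is completed fails the run):
1. the lock ring is slack: the collet no longer grips the knob's shaft (contact force between collet and adjuster below 1 N), for 0.2 s.
2. with the ring still slack, the pad bears on the stem with 30 to 90 N (contact force between pad and stem between 30 and 90 N and contact force between collet and adjuster below 5 N), for 0.2 s.
At the end, for the whole second after the job is handed in: The pad bears on the stem with 30 to 90 N, the lock ring is tight (collet grip over 20 N), the knob is at rest, the stem lies level within 10 mm of where it lay, and marker, sanding block and hook within 20 mm of where they were (contact force between pad and stem between 30 and 90 N and contact force between collet and adjuster above 20 N and distance of stem from where it was at the start of the episode below 0.01 m and angle between stem's own z axis and vertical below 0.08 rad and velocity of joint adjuster between -0.05 and 0.05 rad/s and distance of each of marker, sanding_block, hook_a from where it was at the start of the episode below 0.02 m); the robot touches nothing.
It fails at once if the stem is crushed: the pad presses on it with more than 130 N (contact force between pad and stem above 130 N).
It fails at once if the knob is forced round (faster than 0.25 rad/s) while the collet grips its shaft with more than 15 N (contact force between collet and adjuster above 15 N and (velocity of joint adjuster above 0.25 rad/s or velocity of joint adjuster below -0.25 rad/s)).
It fails at once if the stem is shifted by more than 15 mm (distance of stem from where it was at the start of the episode above 0.015 m).
It fails at once if the marker, the sanding block or the hook is knocked away by more than 30 mm (distance of any of marker, sanding_block, hook_a from where it was at the start of the episode above 0.03 m).
It also fails if it takes over 72 s, if anything falls off the work surface, if the arm or the gripper's body presses on something with over 40 N, if the wrist force passes 120 N, or if a joint passes its speed limit or range.

## Working session

There is one attempt and no reset: what is moved stays moved. The work goes in short steps, Python scripts to look and compute and a tool call to move; the robot and the scene stay as the last step left them, time stands still between calls to the robot, and variables do not carry over. Pictures are saved under pics/ and viewed, and the job is handed in when it is done.

Besides the shell and the picture viewer there is one more tool, called after "Emit:" as name(argument=value, ...) on one line, values as JSON. carry_out: Moves the arm, as the interface text tells. Its arguments: {"type":"object","properties":{"deltas":{"type":"array"},"squeeze":{"type":"number"}},"required":["deltas"]}

```bash
mkdir -p pics; cat > h.py <<'E'
import numpy as np, cv2
from station import ctrl
from scipy.spatial.transform import Rotation as R
def ray(cam,rc,p=None):
    p=p or ctrl.camera_params(cam)
    A=np.array(p["attitude"])
    if A.shape!=(3,3): A=R.from_euler('xyz',A).as_matrix()
    d=A@np.linalg.inv(np.array(p["mtx"]))@np.array([rc[1],rc[0],1.])
    return np.array(p["origin"]),d/np.linalg.norm(d)
def meet(rs):
    M=np.zeros((3,3));b=np.zeros(3)
    for o,d in rs:
        P=np.eye(3)-np.outer(d,d);M+=P;b+=P@o
    x=np.linalg.solve(M,b)
    return x,[float(np.linalg.norm((np.eye(3)-np.outer(d,d))@(x-o))) for o,d in rs]
def st():
    o=ctrl.get_obs()
    for k in("time_s","qpos","ee_pos","eef_rot","force","moment","grip_width"): print(k,np.round(o[k],4))
E
python3 - <<'E'
from h import *
st(); print(ctrl.grasp_offset)
for c in("scene","side","wrist"):
    p=ctrl.camera_params(c)
    print(c,p)
    cv2.imwrite(f"pics/{c}0.png",ctrl.camera(c))
    for l in("ring_grip","knob_grip","jig"):
        print(c,l,ctrl.mark_of(c,l)[:2],ctrl.boxes_of(c,l)[:2])
E
```

```text
time_s 0.0
qpos [-0.0666  0.3005  1.5216 -0.      1.3207 -0.0666]
ee_pos [0.5497 0.     0.2049]
eef_rot [-3.1405e+00 -1.0000e-04  1.5708e+00]
force [ 0.0953 -0.0516 -0.2328]
moment [ 0.0127 -0.0029 -0.0163]
grip_width 0.0939
0.0188
scene {'mtx': array([[404.14802195,   0.        , 314.68678161],
       [  0.        , 404.14802195, 198.75502551],
       [  0.        ,   0.        ,   1.        ]]), 'origin': array([ 0.7455547 , -0.51992133,  0.99491872]), 'attitude': array([-2.51858665, -0.00846104,  0.45026101])}
scene ring_grip [{'position': [186.1, 310.4], 'conf': 0.67}] []
scene knob_grip [] []
scene jig [{'position': [204.4, 310.3], 'conf': 0.86}] [{'rect': [281.9, 171.7, 339.7, 229.8], 'conf': 0.84}]
side {'mtx': array([[414.28333827,   0.        , 324.52749757],
       [  0.        , 414.28333827, 211.08439788],
       [  0.        ,   0.        ,   1.        ]]), 'origin': array([ 0.45741847, -0.8515314 ,  0.54275456]), 'attitude': array([-2.03344622, -0.02255423, -0.03266593])}
side ring_grip [{'position': [196.9, 303.8], 'conf': 0.59}] [{'rect': [291.7, 188.3, 316.7, 203.6],
[... 415 characters left out ...]
       , 334.85431568, 198.45536197],
       [  0.        ,   0.        ,   1.        ]]), 'origin': array([0.55001223, 0.07825771, 0.38477147]), 'attitude': array([ 2.86506445e+00,  1.14081800e-03, -1.35799184e-03])}
wrist ring_grip [{'position': [77.8, 181.7], 'conf': 0.55}] [{'rect': [147.8, 32.0, 221.0, 118.1], 'conf': 0.64}, {'rect': [132.5, 46.9, 193.5, 101.9], 'conf': 0.54}]
wrist knob_grip [{'position': [76.2, 163.3], 'conf': 0.89}] [{'rect': [131.8, 49.4, 189.7, 104.7], 'conf': 0.63}, {'rect': [131.8, 1.9, 282.2, 164.6], 'conf': 0.41}]
wrist jig [{'position': [88.1, 222.9], 'conf': 0.82}, {'position': [76.0, 164.9], 'conf': 0.67}] [{'rect': [133.8, 0.5, 282.4, 163.2], 'conf': 0.56}]
```

View pics/scene0.png

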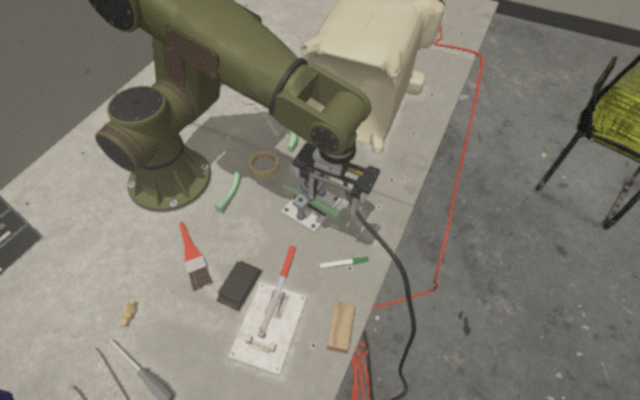

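View pics/side0.png

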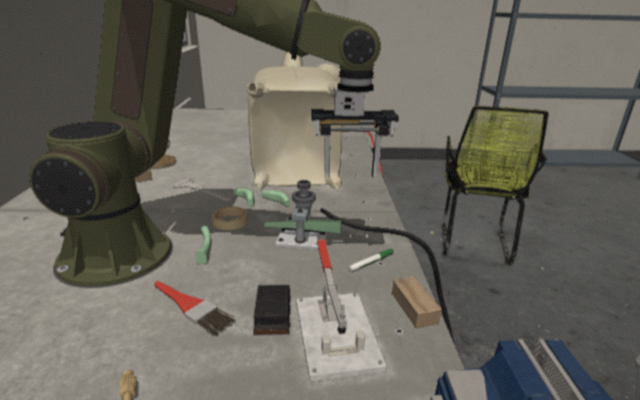

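View pics/wrist0.png

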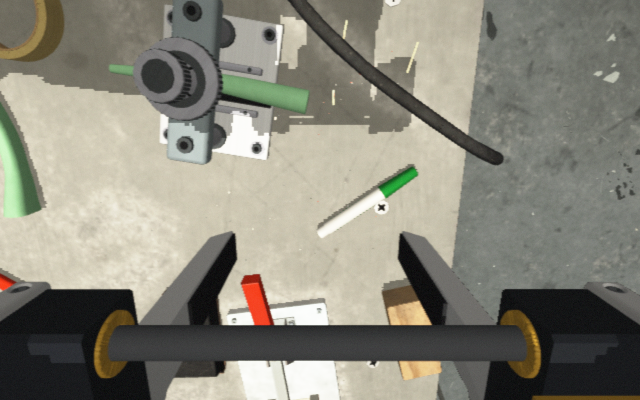

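```bash
python3 - <<'E'
from h import *
def p(c,rc): return ray(c,rc)
print("ring",meet([p("scene",(186.1,310.4)),p("side",(196.9,303.8)),p("wrist",(77.8,181.7))]))
print("ring sc+si",meet([p("scene",(186.1,310.4)),p("side",(196.9,303.8))]))
print("knob",meet([p("side",(184.2,303.9)),p("wrist",(76.2,163.3))]))
print("jig",meet([p("scene",(204.4,310.3)),p("side",(232.9,306)),p("wrist",(88.1,222.9))]))
E
```

```text
ring (array([0.44507699, 0.09526854, 0.10775836]), [0.0036945611932440807, 0.002011178711591046, 0.002503562139466376])
ring sc+si (array([0.44668731, 0.08750137, 0.11293544]), [0.000567936918995463, 0.0005679369189955498])
knob (array([0.44600699, 0.09607934, 0.14399364]), [0.0003504740050743864, 0.00035047400507446904])
jig (array([0.44798646, 0.0942441 , 0.00926107]), [0.005762177105656376, 0.00453375559277425, 0.0012620240513045121])
```

The scene view shows the jig under the gripper at about (row 200, col 310), with the marker at (263, 345) and the block at (285, 240). The side view puts the knob at (184, 304) and the ring at (197, 304). In the wrist view the knob top is near (76, 158) and the bridge runs roughly along the image's vertical. The measured heights (ring 0.108 to 0.113, knob 0.144) agree with the text. Next I move above the axis and measure again.

Emit:
carry_out(deltas=[{"x":0.8,"y":-0.87},{"x":0.8,"y":-0.87},{"x":0.8,"y":-0.87},{"x":0.8,"y":-0.87},{"x":0.8,"y":-0.87},{"x":0.8,"y":-0.87},{"jaw":100}])

```text
invalid input
```

```bash
python3 - <<'E'
from h import *
st()
p=ctrl.camera_params("wrist"); im=ctrl.camera("wrist"); cv2.imwrite("pics/wrist1.png",im)
p0={'mtx':p['mtx'],'origin':[0.55001223,0.07825771,0.38477147],'attitude':[2.86506445,1.14081800e-03,-1.35799184e-03]}
print(p["origin"],p["attitude"])
for l in("ring_grip","knob_grip","jig"):
    m=ctrl.mark_of("wrist",l); print(l,m[:2],ctrl.boxes_of("wrist",l)[:2])
    old={"ring_grip":(77.8,181.7),"knob_grip":(76.2,163.3),"jig":(88.1,222.9)}[l]
    if m: 
        r=ray("wrist",m[0]["position"],p); print(meet([r,ray("wrist",old,p0)]))
        z={"ring_grip":.1095,"knob_grip":.1435,"jig":0}[l]; print("at z",r[0]+r[1]*(z-r[0][2])/r[1][2])
E
```

```text
time_s 1.05
qpos [-0.0666  0.2999  1.5209 -0.      1.3207 -0.0666]
ee_pos [ 0.55   -0.      0.2055]
eef_rot [3.1415 0.     1.5708]
force [ 0.8816 -0.1623 -0.2118]
moment [0.0204 0.0295 0.011 ]
grip_width 0.0938
[0.55001499 0.07825745 0.38476856] [ 2.86506499e+00  1.14496819e-03 -1.35812092e-03]
ring_grip [{'position': [76.0, 178.5], 'conf': 0.85}] [{'rect': [146.1, 33.0, 219.8, 120.0], 'conf': 0.62}, {'rect': [110.0, 64.7, 310.3, 114.3], 'conf': 0.22}]
(array([0.54987282, 0.07828394, 0.38440566]), [7.447594953298632e-07, 7.447594953276802e-07])
at z [0.44247255 0.09883708 0.1095    ]
knob_grip [{'position': [74.9, 162.2], 'conf': 0.74}] []
(array([0.54975531, 0.07830273, 0.38417604]), [1.3868054875635328e-06, 1.3868054876377306e-06])
at z [0.4447746 0.0970137 0.1435   ]
jig [{'position': [88.6, 222.0], 'conf': 0.74}] [{'rect': [134.3, 0.6, 282.8, 163.2], 'conf': 0.89}]
(array([0.54974931, 0.07829832, 0.38378956]), [9.578879757062775e-07, 9.578879757206754e-07])
at z [0.4457787  0.09398689 0.        ]
```

View pics/wrist1.png

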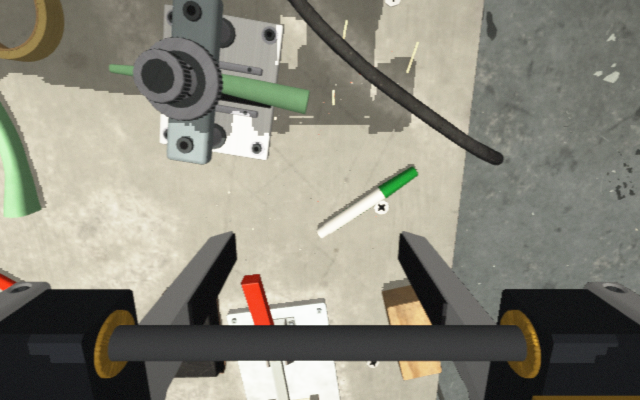

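The move was refused ("invalid input") and the picture hasn't changed. I'll retry with every field filled in.

Emit:
carry_out(deltas=[{"x":0.8,"y":-0.87,"z":0,"wx":0,"wy":0,"wz":0,"jaw":100},{"x":0.8,"y":-0.87,"z":0,"wx":0,"wy":0,"wz":0,"jaw":100},{"x":0.8,"y":-0.87,"z":0,"wx":0,"wy":0,"wz":0,"jaw":100},{"x":0.8,"y":-0.87,"z":0,"wx":0,"wy":0,"wz":0,"jaw":100},{"x":0.8,"y":-0.87,"z":0,"wx":0,"wy":0,"wz":0,"jaw":100},{"x":0.8,"y":-0.87,"z":0,"wx":0,"wy":0,"wz":0,"jaw":100}], squeeze=40)

```text
time_s: 1.9
ee_pos: [0.4447, 0.0966, 0.2055]
eef_rot: [3.141, -0.0, 1.571]
force: [0.4, 0.4, 0.6]
grip_width: 0.0941
```

```bash
python3 - <<'E'
from h import *
st()
p=ctrl.camera_params("wrist"); im=ctrl.camera("wrist"); cv2.imwrite("pics/wrist2.png",im)
p0={'mtx':p['mtx'],'origin':[0.55001223,0.07825771,0.38477147],'attitude':[2.86506445,1.14081800e-03,-1.35799184e-03]}
print(p["origin"],p["attitude"])
for l in("ring_grip","knob_grip","jig","stem"):
    m=ctrl.mark_of("wrist",l); print(l,m[:2],ctrl.boxes_of("wrist",l)[:2])
    old={"ring_grip":(77,180),"knob_grip":(75.5,162.7),"jig":(88.1,222.9),"stem":(0,0)}[l]
    if m: 
        r=ray("wrist",m[0]["position"],p); print(meet([r,ray("wrist",old,p0)]))
        z={"ring_grip":.1095,"knob_grip":.1435,"jig":0,"stem":.016}[l]; print("at z",r[0]+r[1]*(z-r[0][2])/r[1][2])
s=ctrl.camera("side"); cv2.imwrite("pics/side2.png",cv2.resize(s[130:270,230:400],None,fx=4,fy=4))
E
```

```text
time_s 1.9
qpos [0.1334 0.0864 1.7757 0.     1.2793 0.1336]
ee_pos [0.4447 0.0966 0.2055]
eef_rot [ 3.1414e+00 -1.0000e-04  1.5706e+00]
force [0.3728 0.4021 0.561 ]
moment [ 0.0192 -0.0148 -0.0574]
grip_width 0.0941
[0.44467901 0.1748626  0.38480768] [ 2.86510722e+00  9.62524267e-04 -1.50908585e-03]
ring_grip [{'position': [194.9, 313.3], 'conf': 0.61}] [{'rect': [280.2, 160.6, 355.1, 230.6], 'conf': 0.79}]
(array([0.44118808, 0.09842312, 0.10367351]), [0.00014578915471233827, 0.00014578915471236015])
at z [0.44116539 0.09989658 0.1095    ]
knob_grip [{'position': [210.3, 318.6], 'conf': 0.78}] [{'rect': [294.3, 190.2, 339.1, 236.8], 'conf': 0.93}]
(array([0.44534525, 0.09684877, 0.14359396]), [0.0003208144938197035, 0.0003208144938196618])
at z [0.44555529 0.09707334 0.1435    ]
jig [{'position': [173.2, 319.2], 'conf': 0.59}] [{'rect': [258.4, 105.1, 379.9, 263.9], 'conf': 0.96}]
(array([ 0.44635512,  0.09514773, -0.00344503]), [0.0006816911448930697, 0.0006816911448930204])
at z [0.44678667 0.09637215 0.        ]
stem [] [{'rect': [224.7, 159.1, 409.2, 206.1], 'conf': 0.7}]
```

View pics/wrist2.png

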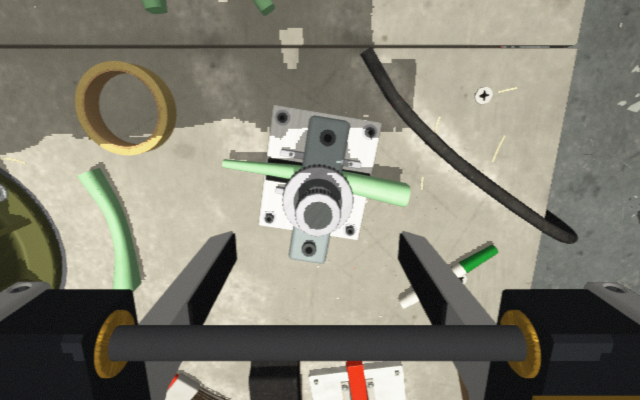

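View pics/side2.png

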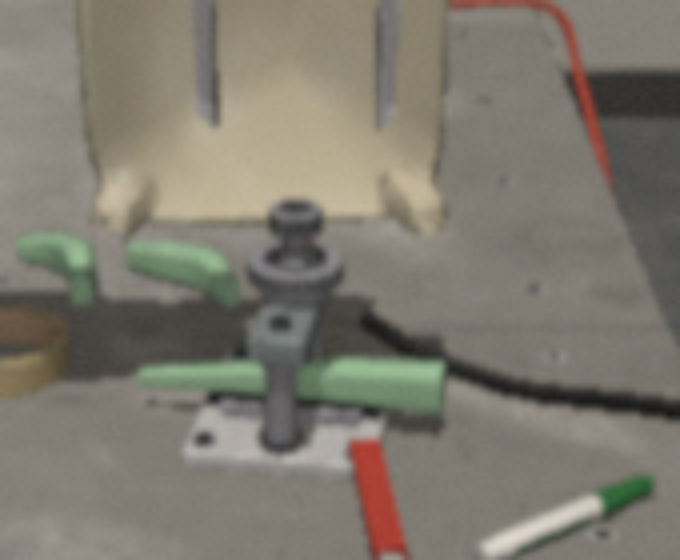

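```bash
python3 - <<'E'
from h import *
im=cv2.imread("pics/wrist2.png")
c=cv2.resize(im[140:260,250:390],None,fx=5,fy=5,interpolation=cv2.INTER_CUBIC)
p=ctrl.camera_params("wrist")
# project predicted circles for candidate axis
A=R.from_euler('xyz',p['attitude']).as_matrix();o=np.array(p['origin'])
def proj(P):
    q=(np.asarray(P)-o)@A; q=q@np.array(p['mtx']).T; return q[:,:2]/q[:,2:]
t=np.linspace(0,2*np.pi,60)
for z,r,col in((.1519,.017,(0,0,255)),(.117,.030,(255,0,0)),(.102,.030,(0,255,255))):
    P=np.c_[.4455+r*np.cos(t),.0965+r*np.sin(t),0*t+z]
    uv=((proj(P)-[250,140])*5).astype(int); cv2.polylines(c,[uv],True,col,1)
cv2.imwrite("pics/crop2.png",c)
E
```

```text
(no output)
```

View pics/crop2.png

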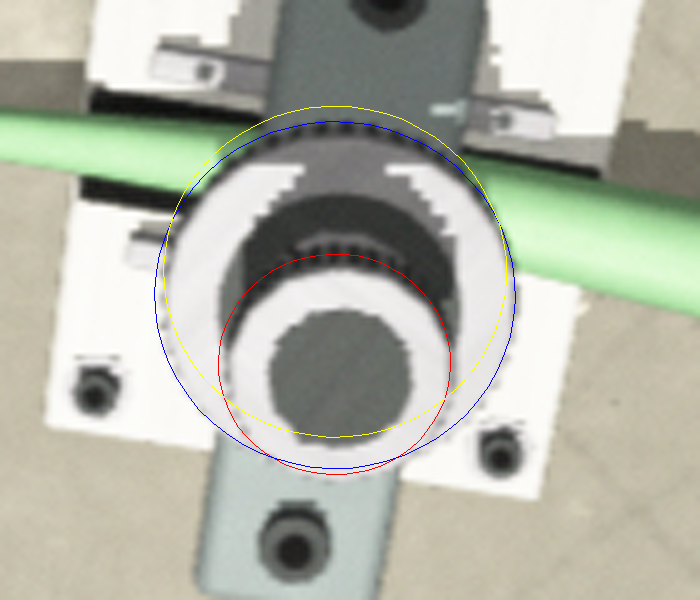

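The drawn circles show the axis about 0.7 mm further in +x and slightly further in −y. I take it as (0.4462, 0.0958). Now I lower the open jaws around the ring.

Emit:
carry_out(deltas=[{"x":-0.04,"y":0.075,"z":0.9,"wx":0,"wy":0,"wz":0,"jaw":100},{"x":0,"y":0,"z":0.9,"wx":0,"wy":0,"wz":0,"jaw":100},{"x":0,"y":0,"z":0.9,"wx":0,"wy":0,"wz":0,"jaw":100},{"x":0,"y":0,"z":0.9,"wx":0,"wy":0,"wz":0,"jaw":100},{"x":0,"y":0,"z":0.9,"wx":0,"wy":0,"wz":0,"jaw":100},{"x":0,"y":0,"z":0.85,"wx":0,"wy":0,"wz":0,"jaw":100},{"x":0,"y":0,"z":0,"wx":0,"wy":0,"wz":0,"jaw":100}], squeeze=40)

```text
time_s: 2.98
ee_pos: [0.4458, 0.0947, 0.0957]
eef_rot: [-3.137, 0.001, 1.57]
force: [-0.5, -0.1, -0.8]
grip_width: 0.0942
```

Emit:
carry_out(deltas=[{"x":0,"y":0,"z":0,"wx":0,"wy":0,"wz":0,"jaw":50},{"x":0,"y":0,"z":0,"wx":0,"wy":0,"wz":0,"jaw":50},{"x":0,"y":0,"z":0,"wx":0,"wy":0,"wz":0,"jaw":50},{"x":0,"y":0,"z":0,"wx":0,"wy":0,"wz":0,"jaw":50},{"x":0,"y":0,"z":0,"wx":0,"wy":0,"wz":0,"jaw":50},{"x":0,"y":0,"z":0,"wx":0,"wy":0,"wz":0,"jaw":50}], squeeze=40)

```text
time_s: 3.48
ee_pos: [0.4451, 0.0952, 0.0986]
eef_rot: [-3.136, 0.0, 1.571]
force: [-10.7, -1.3, 14.1]
grip_width: 0.0593
```

```bash
python3 - <<'E'
from h import *
st()
cv2.imwrite("pics/wrist3.png",ctrl.camera("wrist"))
E
```

```text
time_s 3.4833
qpos [1.3000e-01 2.2060e-01 1.8921e+00 5.0000e-04 1.0340e+00 1.2960e-01]
ee_pos [0.4451 0.0952 0.0986]
eef_rot [-3.1365e+00  2.0000e-04  1.5709e+00]
force [-10.7187  -1.2614  14.0783]
moment [-0.0176  2.2366  0.0053]
grip_width 0.0593
```

View pics/wrist3.png

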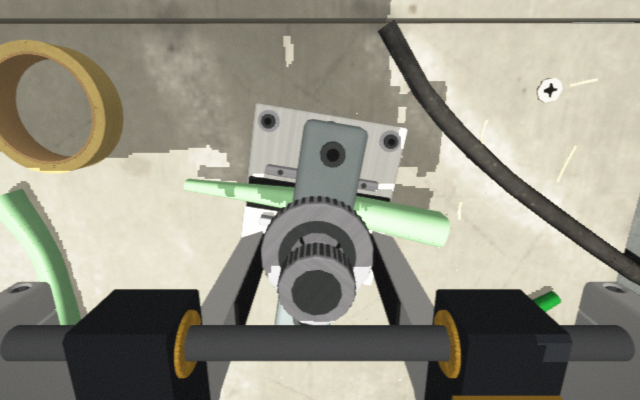

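The wrist picture shows the ring held between the pads, opening 59.3 mm, with the knob clear at (290, 317). I shift slightly to relieve the side force, then turn the ring back.

Emit:
carry_out(deltas=[{"x":0,"y":-0.05,"z":0,"wx":0,"wy":0,"wz":0,"jaw":50},{"x":0,"y":0,"z":0,"wx":0,"wy":0,"wz":0,"jaw":50},{"x":0,"y":0,"z":0,"wx":0,"wy":0,"wz":-0.25,"jaw":50},{"x":0,"y":0,"z":0,"wx":0,"wy":0,"wz":-0.5,"jaw":50},{"x":0,"y":0,"z":0,"wx":0,"wy":0,"wz":-0.5,"jaw":50},{"x":0,"y":0,"z":0,"wx":0,"wy":0,"wz":-0.5,"jaw":50}], squeeze=60)

```text
time_s: 4.03
ee_pos: [0.4454, 0.0952, 0.0987]
eef_rot: [-3.14, -0.0, 1.713]
force: [-2.5, -0.4, 5.9]
grip_width: 0.059
```

```bash
python3 -c "
from h import *
st()"
```

```text
time_s 4.0333
qpos [ 1.3010e-01  2.1910e-01  1.8937e+00  2.0000e-04  1.0307e+00 -1.1900e-02]
ee_pos [0.4454 0.0952 0.0987]
eef_rot [-3.1397e+00 -2.0000e-04  1.7127e+00]
force [-2.5032 -0.4125  5.8753]
moment [-0.0755  1.834  -0.1056]
grip_width 0.059
```

Emit:
carry_out(deltas=[{"x":0,"y":0,"z":0,"wx":0,"wy":0,"wz":-0.5,"jaw":50},{"x":0,"y":0,"z":0,"wx":0,"wy":0,"wz":-0.5,"jaw":50},{"x":0,"y":0,"z":0,"wx":0,"wy":0,"wz":-0.5,"jaw":50},{"x":0,"y":0,"z":0,"wx":0,"wy":0,"wz":-0.5,"jaw":50}], squeeze=60)

```text
time_s: 4.37
ee_pos: [0.4456, 0.0952, 0.0987]
eef_rot: [-3.14, -0.0, 1.873]
force: [-0.9, 1.8, 3.3]
grip_width: 0.0585
```

```bash
python3 -c "
from h import *
st();print(ctrl.get_obs()['tau'])"
```

```text
time_s 4.3667
qpos [ 1.3000e-01  2.1930e-01  1.8934e+00  3.0000e-04  1.0302e+00 -1.7180e-01]
ee_pos [0.4456 0.0952 0.0987]
eef_rot [-3.1403e+00 -4.0000e-04  1.8725e+00]
force [-0.8662  1.8043  3.3438]
moment [-0.1674  1.4722 -0.2037]
grip_width 0.0585
[ -0.54796094 -42.96062708 -30.6034112   -0.18777916  -1.56102821
   0.81376232]
```

Emit:
carry_out(deltas=[{"x":0,"y":0,"z":0,"wx":0,"wy":0,"wz":-0.5,"jaw":50},{"x":0,"y":0,"z":0,"wx":0,"wy":0,"wz":-0.5,"jaw":50},{"x":0,"y":0,"z":0,"wx":0,"wy":0,"wz":-0.5,"jaw":50},{"x":0,"y":0,"z":0,"wx":0,"wy":0,"wz":-0.5,"jaw":50}], squeeze=60)

```text
time_s: 4.7
ee_pos: [0.4459, 0.0953, 0.0988]
eef_rot: [-3.141, -0.0, 2.033]
force: [1.5, 3.2, 2.0]
grip_width: 0.0589
```

```bash
python3 -c "
from h import *
st();print(ctrl.get_obs()['tau'])"
```

```text
time_s 4.7
qpos [ 1.3010e-01  2.1950e-01  1.8932e+00  3.0000e-04  1.0297e+00 -3.3180e-01]
ee_pos [0.4459 0.0953 0.0988]
eef_rot [-3.1410e+00 -5.0000e-04  2.0326e+00]
force [1.5207 3.2126 1.99  ]
moment [-0.0714  1.1115 -0.2997]
grip_width 0.0589
[ -0.96290834 -43.57094765 -30.01386881  -0.26236413  -1.00746509
   0.76608198]
```

Emit:
carry_out(deltas=[{"x":0,"y":0,"z":0,"wx":0,"wy":0,"wz":-0.5,"jaw":50},{"x":0,"y":0,"z":0,"wx":0,"wy":0,"wz":-0.5,"jaw":50},{"x":0,"y":0,"z":0,"wx":0,"wy":0,"wz":-0.5,"jaw":50},{"x":0,"y":0,"z":0,"wx":0,"wy":0,"wz":-0.5,"jaw":50}], squeeze=60)

```text
time_s: 5.03
ee_pos: [0.4461, 0.0955, 0.0988]
eef_rot: [3.141, -0.0, 2.193]
force: [3.2, 4.2, 0.6]
grip_width: 0.0586
```

```bash
python3 -c "
from h import *
st();print(ctrl.get_obs()['tau'])"
```

```text
time_s 5.0333
qpos [ 1.3030e-01  2.1960e-01  1.8930e+00  4.0000e-04  1.0291e+00 -4.9180e-01]
ee_pos [0.4461 0.0955 0.0988]
eef_rot [ 3.1414e+00 -3.0000e-04  2.1927e+00]
force [3.1847 4.1709 0.5945]
moment [-0.0186  0.742  -0.2252]
grip_width 0.0586
[ -1.59260396 -44.12624002 -29.47610021  -0.39813599  -0.46294967
   0.7285515 ]
```

Emit:
carry_out(deltas=[{"x":0,"y":0,"z":0,"wx":0,"wy":0,"wz":-0.75,"jaw":50},{"x":0,"y":0,"z":0,"wx":0,"wy":0,"wz":-0.75,"jaw":50},{"x":0,"y":0,"z":0,"wx":0,"wy":0,"wz":-0.75,"jaw":50},{"x":0,"y":0,"z":0,"wx":0,"wy":0,"wz":-0.75,"jaw":50},{"x":0,"y":0,"z":0,"wx":0,"wy":0,"wz":-0.75,"jaw":50},{"x":0,"y":0,"z":0,"wx":0,"wy":0,"wz":-0.75,"jaw":50},{"x":0,"y":0,"z":0,"wx":0,"wy":0,"wz":-0.75,"jaw":50},{"x":0,"y":0,"z":0,"wx":0,"wy":0,"wz":-0.75,"jaw":50},{"x":0,"y":0,"z":0,"wx":0,"wy":0,"wz":-0.75,"jaw":50},{"x":0,"y":0,"z":0,"wx":0,"wy":0,"wz":-0.75,"jaw":50},{"x":0,"y":0,"z":0,"wx":0,"wy":0,"wz":-0.75,"jaw":50}], squeeze=60)

```text
time_s: 5.95
ee_pos: [0.4467, 0.0963, 0.0988]
eef_rot: [3.139, 0.001, 2.854]
force: [6.6, 15.4, -5.3]
grip_width: 0.0591
```

```bash
python3 -c "
from h import *
st();print(ctrl.get_obs()['tau']);cv2.imwrite('pics/wrist4.png',ctrl.camera('wrist'))"
```

```text
time_s 5.95
qpos [ 1.3130e-01  2.2000e-01  1.8924e+00  1.6000e-03  1.0271e+00 -1.1527e+00]
ee_pos [0.4467 0.0963 0.0988]
eef_rot [3.1394e+00 1.4000e-03 2.8540e+00]
force [ 6.5779 15.4168 -5.3029]
moment [ 0.9268 -0.7012 -0.3   ]
grip_width 0.0591
[ -5.92099473 -45.46020269 -28.165555    -1.6647888    1.47429407
   1.21246509]
```

View pics/wrist4.png

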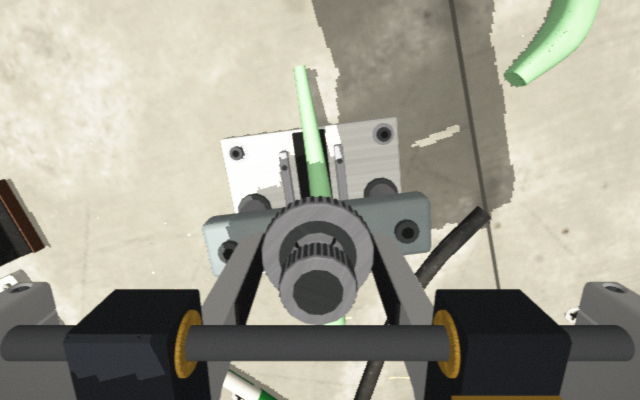

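The ring has turned back 1.28 rad and the torque has flattened at about 0.25 to 0.3, so it is slack. The picture shows the pads still on the ring and the knob free at (290, 317). The tool path during the turn puts the axis at about (0.4452, 0.0967). Now I open, lift to knob height and wind the wrist back.

Emit:
carry_out(deltas=[{"x":0,"y":0,"z":0,"wx":0,"wy":0,"wz":0,"jaw":100},{"x":0,"y":0,"z":0,"wx":0,"wy":0,"wz":0,"jaw":100},{"x":0,"y":0,"z":0,"wx":0,"wy":0,"wz":0,"jaw":100},{"x":0,"y":0,"z":-0.5,"wx":0,"wy":0,"wz":0,"jaw":100},{"x":0,"y":0,"z":-0.8,"wx":0,"wy":0,"wz":-0.5,"jaw":100},{"x":0,"y":0,"z":0,"wx":0,"wy":0,"wz":-1,"jaw":100},{"x":0,"y":0,"z":0,"wx":0,"wy":0,"wz":-1,"jaw":100},{"x":0,"y":0,"z":0,"wx":0,"wy":0,"wz":-1,"jaw":100},{"x":0,"y":0,"z":0,"wx":0,"wy":0,"wz":-1,"jaw":100},{"x":0,"y":0,"z":0,"wx":0,"wy":0,"wz":-1,"jaw":100},{"x":0,"y":0,"z":0,"wx":0,"wy":0,"wz":-1,"jaw":100},{"x":0,"y":0,"z":0,"wx":0,"wy":0,"wz":-1,"jaw":100}], squeeze=60)

```text
time_s: 7.0
ee_pos: [0.4463, 0.0951, 0.1253]
eef_rot: [-3.141, 0.001, -2.829]
force: [-0.3, 0.6, 0.4]
grip_width: 0.094
```

Emit:
carry_out(deltas=[{"x":0,"y":0,"z":0,"wx":0,"wy":0,"wz":-1,"jaw":100},{"x":0,"y":0,"z":0,"wx":0,"wy":0,"wz":-1,"jaw":100},{"x":0,"y":0,"z":0,"wx":0,"wy":0,"wz":-1,"jaw":70},{"x":0,"y":0,"z":0,"wx":0,"wy":0,"wz":-1,"jaw":60},{"x":0,"y":0,"z":0,"wx":0,"wy":0,"wz":-1,"jaw":60},{"x":0,"y":0,"z":0,"wx":0,"wy":0,"wz":-1,"jaw":60},{"x":0,"y":0,"z":0,"wx":0,"wy":0,"wz":-1,"jaw":60},{"x":0,"y":0,"z":0,"wx":0,"wy":0,"wz":0,"jaw":60},{"x":0,"y":0,"z":0,"wx":0,"wy":0,"wz":0,"jaw":60}], squeeze=60)

```text
time_s: 7.75
ee_pos: [0.4462, 0.0951, 0.1251]
eef_rot: [-3.141, 0.0, -2.275]
force: [0.4, 0.1, 0.3]
grip_width: 0.0565
```

```bash
python3 -c "
from h import *
st();o=ctrl.get_obs();Rm=R.from_euler('xyz',o['eef_rot']).as_matrix();print('to axis, tool units',Rm.T@(np.array([.4452,.0967,.1245])-o['ee_pos'])/.02)
cv2.imwrite('pics/wrist5.png',ctrl.camera('wrist'))
s=ctrl.camera('side');cv2.imwrite('pics/side5.png',cv2.resize(s[130:270,230:400],None,fx=4,fy=4))"
```

```text
time_s 7.75
qpos [ 0.1298  0.1813  1.869  -0.      1.0907 -2.3075]
ee_pos [0.4462 0.0951 0.1251]
eef_rot [-3.1412e+00  4.0000e-04 -2.2750e+00]
force [0.3676 0.1134 0.3036]
moment [ 0.1152 -0.0113  0.0237]
grip_width 0.0565
to axis, tool units [-0.02594999  0.0900046   0.02909617]
```

View pics/wrist5.png

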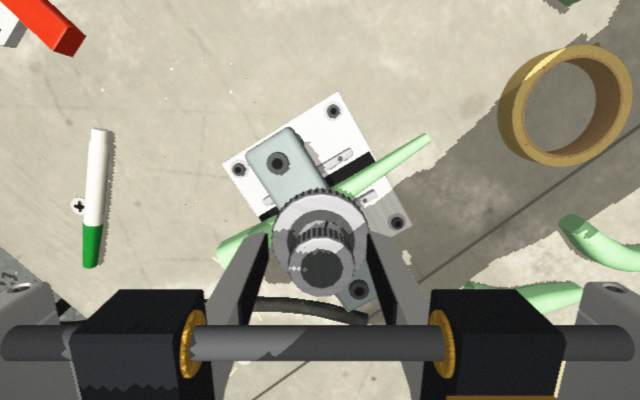

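View pics/side5.png

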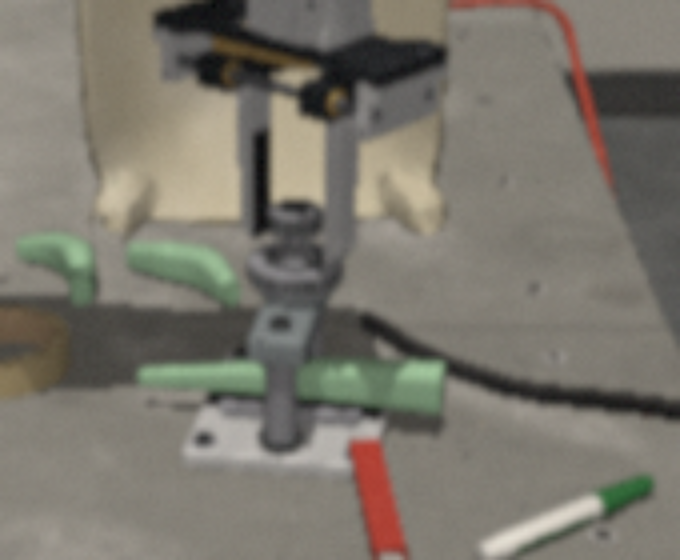

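Both views show the knob centred between the fingertips, at about (265, 320) in the wrist view, with the tips above the ring. I centre the tool and close on the knob.

Emit:
carry_out(deltas=[{"x":-0.03,"y":0.09,"z":-0.07,"wx":0,"wy":0,"wz":0,"jaw":60},{"x":0,"y":0,"z":0,"wx":0,"wy":0,"wz":0,"jaw":40},{"x":0,"y":0,"z":0,"wx":0,"wy":0,"wz":0,"jaw":22},{"x":0,"y":0,"z":0,"wx":0,"wy":0,"wz":0,"jaw":22},{"x":0,"y":0,"z":0,"wx":0,"wy":0,"wz":0,"jaw":22},{"x":0,"y":0,"z":0,"wx":0,"wy":0,"wz":0,"jaw":22},{"x":0,"y":0,"z":0,"wx":0,"wy":0,"wz":0,"jaw":22}], squeeze=50)

```text
time_s: 8.43
ee_pos: [0.445, 0.0969, 0.1258]
eef_rot: [3.141, -0.0, -2.272]
force: [-0.9, 0.9, 1.3]
grip_width: 0.033
```

```bash
python3 -c "
from h import *
st();print(ctrl.get_obs()['tau'])"
```

```text
time_s 8.4333
qpos [ 1.3380e-01  1.7890e-01  1.8699e+00  2.0000e-04  1.0930e+00 -2.3062e+00]
ee_pos [0.445  0.0969 0.1258]
eef_rot [ 3.1413e+00 -1.0000e-04 -2.2725e+00]
force [-0.9327  0.8756  1.2867]
moment [ 0.2959  0.1435 -0.0585]
grip_width 0.033
[-5.39544113e-01 -4.19496059e+01 -3.16815448e+01 -3.30089685e-01
 -2.15049922e-01 -2.75184168e-02]
```

The grasp is centred, with low side forces. I turn the knob clockwise in small steps with helical follow, logging the moment after each.

```bash
cat > m.py <<'E'
from h import *
o=ctrl.get_obs()
print(np.round(o['time_s'],2),'q6',np.round(o['qpos'][5],3),'yaw',np.round(o['eef_rot'][2],3),'Mz',np.round(o['moment'],3),'F',np.round(o['force'],1),'t6',np.round(o['tau'][5],3),'w',round(float(o['grip_width']),4),'p',np.round(o['ee_pos'],4))
E
```

Emit:
carry_out(deltas=[{"x":0,"y":0,"z":0.004,"wx":0,"wy":0,"wz":0.5,"jaw":22},{"x":0,"y":0,"z":0.004,"wx":0,"wy":0,"wz":0.5,"jaw":22},{"x":0,"y":0,"z":0.004,"wx":0,"wy":0,"wz":0.5,"jaw":22}])

```text
time_s: 8.68
ee_pos: [0.445, 0.0969, 0.1256]
eef_rot: [3.141, -0.0, -2.394]
force: [-1.3, 2.1, 1.6]
grip_width: 0.0334
```

```bash
python3 m.py
```

```text
8.68 q6 -2.184 yaw -2.394 Mz [0.393 0.201 0.131] F [-1.3  2.1  1.6] t6 -0.828 w 0.0334 p [0.445  0.0969 0.1256]
```

Emit:
carry_out(deltas=[{"x":0,"y":0,"z":0.004,"wx":0,"wy":0,"wz":0.5,"jaw":22},{"x":0,"y":0,"z":0.004,"wx":0,"wy":0,"wz":0.5,"jaw":22},{"x":0,"y":0,"z":0.004,"wx":0,"wy":0,"wz":0.5,"jaw":22}])

```text
time_s: 8.93
ee_pos: [0.445, 0.0969, 0.1254]
eef_rot: [3.141, -0.0, -2.514]
force: [-1.3, 0.5, 2.2]
grip_width: 0.0329
```

```bash
python3 m.py
```

```text
8.93 q6 -2.064 yaw -2.514 Mz [0.372 0.244 0.174] F [-1.3  0.5  2.2] t6 -0.81 w 0.0329 p [0.445  0.0969 0.1254]
```

Emit:
carry_out(deltas=[{"x":0,"y":0,"z":0.004,"wx":0,"wy":0,"wz":0.5,"jaw":22},{"x":0,"y":0,"z":0.004,"wx":0,"wy":0,"wz":0.5,"jaw":22},{"x":0,"y":0,"z":0.004,"wx":0,"wy":0,"wz":0.5,"jaw":22}])

```text
time_s: 9.18
ee_pos: [0.445, 0.0969, 0.1252]
eef_rot: [3.141, -0.0, -2.634]
force: [-2.3, 2.1, 1.1]
grip_width: 0.0332
```

```bash
python3 m.py
```

```text
9.18 q6 -1.944 yaw -2.634 Mz [0.381 0.271 0.181] F [-2.3  2.1  1.1] t6 -0.81 w 0.0332 p [0.445  0.0969 0.1252]
```

Emit:
carry_out(deltas=[{"x":0,"y":0,"z":0.004,"wx":0,"wy":0,"wz":0.5,"jaw":22},{"x":0,"y":0,"z":0.004,"wx":0,"wy":0,"wz":0.5,"jaw":22}])

```text
time_s: 9.35
ee_pos: [0.445, 0.0969, 0.125]
eef_rot: [3.141, -0.0, -2.714]
force: [-2.2, 1.6, 1.6]
grip_width: 0.0333
```

```bash
python3 m.py
```

```text
9.35 q6 -1.864 yaw -2.714 Mz [0.378 0.212 0.244] F [-2.2  1.6  1.6] t6 -0.81 w 0.0333 p [0.445  0.0969 0.125 ]
```

Emit:
carry_out(deltas=[{"x":0,"y":0,"z":0.004,"wx":0,"wy":0,"wz":0.5,"jaw":22},{"x":0,"y":0,"z":0.004,"wx":0,"wy":0,"wz":0.5,"jaw":22}])

```text
time_s: 9.52
ee_pos: [0.445, 0.0969, 0.1248]
eef_rot: [3.141, -0.0, -2.794]
force: [-1.4, 0.8, 1.5]
grip_width: 0.0323
```

```bash
python3 m.py
```

```text
9.52 q6 -1.784 yaw -2.794 Mz [0.419 0.263 0.151] F [-1.4  0.8  1.5] t6 -0.81 w 0.0323 p [0.445  0.0969 0.1248]
```

Emit:
carry_out(deltas=[{"x":0,"y":0,"z":0.004,"wx":0,"wy":0,"wz":0.5,"jaw":22},{"x":0,"y":0,"z":0.004,"wx":0,"wy":0,"wz":0.5,"jaw":22}])

```text
time_s: 9.68
ee_pos: [0.445, 0.0969, 0.1247]
eef_rot: [3.141, -0.0, -2.874]
force: [-1.5, 1.9, 2.3]
grip_width: 0.033
```

```bash
python3 m.py
```

```text
9.68 q6 -1.704 yaw -2.874 Mz [0.344 0.196 0.175] F [-1.5  1.9  2.3] t6 -0.81 w 0.033 p [0.445  0.0969 0.1247]
```

Emit:
carry_out(deltas=[{"x":0,"y":0,"z":0.004,"wx":0,"wy":0,"wz":0.5,"jaw":22},{"x":0,"y":0,"z":0.004,"wx":0,"wy":0,"wz":0.5,"jaw":22}])

```text
time_s: 9.85
ee_pos: [0.445, 0.097, 0.1245]
eef_rot: [3.141, -0.0, -2.954]
force: [-1.5, 2.1, 2.6]
grip_width: 0.0329
```

```bash
python3 m.py
```

```text
9.85 q6 -1.624 yaw -2.954 Mz [0.404 0.248 0.219] F [-1.5  2.1  2.6] t6 -0.81 w 0.0329 p [0.445  0.097  0.1245]
```

Emit:
carry_out(deltas=[{"x":0,"y":0,"z":0.004,"wx":0,"wy":0,"wz":0.5,"jaw":22},{"x":0,"y":0,"z":0.004,"wx":0,"wy":0,"wz":0.5,"jaw":22}])

```text
time_s: 10.02
ee_pos: [0.445, 0.097, 0.1244]
eef_rot: [3.141, -0.0, -3.034]
force: [-2.6, 0.7, 1.7]
grip_width: 0.0334
```

```bash
python3 m.py
```

```text
10.02 q6 -1.544 yaw -3.034 Mz [0.457 0.312 0.157] F [-2.6  0.7  1.7] t6 -0.81 w 0.0334 p [0.445  0.097  0.1244]
```

Joint 6's torque is almost noise-free and steady at −0.810 in free turning, so it makes the better gauge. 60 N on the pad should read about −0.924.

Emit:
carry_out(deltas=[{"x":0,"y":0,"z":0.004,"wx":0,"wy":0,"wz":0.5,"jaw":22},{"x":0,"y":0,"z":0.004,"wx":0,"wy":0,"wz":0.5,"jaw":22},{"x":0,"y":0,"z":0.004,"wx":0,"wy":0,"wz":0.5,"jaw":22},{"x":0,"y":0,"z":0.004,"wx":0,"wy":0,"wz":0.5,"jaw":22}])

```text
time_s: 10.35
ee_pos: [0.445, 0.097, 0.1241]
eef_rot: [3.141, -0.0, 3.089]
force: [-2.3, 2.0, 2.7]
grip_width: 0.0333
```

```bash
python3 m.py
```

```text
10.35 q6 -1.384 yaw 3.089 Mz [0.39  0.24  0.226] F [-2.3  2.   2.7] t6 -0.8 w 0.0333 p [0.445  0.097  0.1241]
```

Emit:
carry_out(deltas=[{"x":0,"y":0,"z":0.004,"wx":0,"wy":0,"wz":0.5,"jaw":22},{"x":0,"y":0,"z":0.004,"wx":0,"wy":0,"wz":0.5,"jaw":22},{"x":0,"y":0,"z":0.004,"wx":0,"wy":0,"wz":0.5,"jaw":22},{"x":0,"y":0,"z":0.004,"wx":0,"wy":0,"wz":0.5,"jaw":22}])

```text
time_s: 10.68
ee_pos: [0.445, 0.097, 0.1238]
eef_rot: [3.141, -0.0, 2.929]
force: [-1.8, 1.8, 3.0]
grip_width: 0.0334
```

```bash
python3 m.py
```

```text
10.68 q6 -1.224 yaw 2.929 Mz [0.427 0.311 0.254] F [-1.8  1.8  3. ] t6 -0.784 w 0.0334 p [0.445  0.097  0.1238]
```

Emit:
carry_out(deltas=[{"x":0,"y":0,"z":0.004,"wx":0,"wy":0,"wz":0.5,"jaw":22},{"x":0,"y":0,"z":0.004,"wx":0,"wy":0,"wz":0.5,"jaw":22},{"x":0,"y":0,"z":0.004,"wx":0,"wy":0,"wz":0.5,"jaw":22},{"x":0,"y":0,"z":0.004,"wx":0,"wy":0,"wz":0.5,"jaw":22}])

```text
time_s: 11.02
ee_pos: [0.4451, 0.097, 0.1236]
eef_rot: [3.141, -0.0, 2.769]
force: [-2.4, 1.8, 3.6]
grip_width: 0.0328
```

```bash
python3 m.py
```

```text
11.02 q6 -1.064 yaw 2.769 Mz [0.396 0.376 0.288] F [-2.4  1.8  3.6] t6 -0.759 w 0.0328 p [0.4451 0.097  0.1236]
```

From about q6 = −1.40 the moment rises (0.19 → 0.29) and t6 changes by 0.05, so the pad has touched the stem. Now I continue in single rows.

Emit:
carry_out(deltas=[{"x":0,"y":0,"z":0.004,"wx":0,"wy":0,"wz":0.5,"jaw":22}])

```text
time_s: 11.1
ee_pos: [0.4451, 0.097, 0.1235]
eef_rot: [3.141, -0.0, 2.729]
force: [-1.9, 1.8, 4.0]
grip_width: 0.0329
```

```bash
python3 m.py
```

```text
11.1 q6 -1.024 yaw 2.729 Mz [0.396 0.371 0.206] F [-1.9  1.8  4. ] t6 -0.752 w 0.0329 p [0.4451 0.097  0.1235]
```

Emit:
carry_out(deltas=[{"x":0,"y":0,"z":0.004,"wx":0,"wy":0,"wz":0.5,"jaw":22}])

```text
time_s: 11.18
ee_pos: [0.4451, 0.097, 0.1234]
eef_rot: [3.141, -0.0, 2.689]
force: [-3.0, 2.7, 4.3]
grip_width: 0.0328
```

```bash
python3 m.py
```

```text
11.18 q6 -0.984 yaw 2.689 Mz [0.389 0.455 0.251] F [-3.   2.7  4.3] t6 -0.745 w 0.0328 p [0.4451 0.097  0.1234]
```

Emit:
carry_out(deltas=[{"x":0,"y":0,"z":0.004,"wx":0,"wy":0,"wz":0.5,"jaw":22}])

```text
time_s: 11.27
ee_pos: [0.4451, 0.097, 0.1234]
eef_rot: [3.141, -0.0, 2.649]
force: [-2.8, 2.8, 4.9]
grip_width: 0.0333
```

```bash
python3 m.py
```

```text
11.27 q6 -0.945 yaw 2.649 Mz [0.393 0.465 0.241] F [-2.8  2.8  4.9] t6 -0.737 w 0.0333 p [0.4451 0.097  0.1234]
```

t6 has changed by 0.073, about 38 N, with a slope of about 97 N/rad as the text gives. About 0.2 rad more is needed.

Emit:
carry_out(deltas=[{"x":0,"y":0,"z":0.004,"wx":0,"wy":0,"wz":0.5,"jaw":22},{"x":0,"y":0,"z":0.004,"wx":0,"wy":0,"wz":0.5,"jaw":22},{"x":0,"y":0,"z":0.004,"wx":0,"wy":0,"wz":0.5,"jaw":22}])

```text
time_s: 11.52
ee_pos: [0.4451, 0.097, 0.1231]
eef_rot: [3.141, -0.0, 2.529]
force: [-2.0, 2.7, 4.9]
grip_width: 0.0327
```

```bash
python3 m.py
```

```text
11.52 q6 -0.825 yaw 2.529 Mz [0.426 0.443 0.281] F [-2.   2.7  4.9] t6 -0.716 w 0.0327 p [0.4451 0.097  0.1231]
```

Emit:
carry_out(deltas=[{"x":0,"y":0,"z":0.004,"wx":0,"wy":0,"wz":0.5,"jaw":22}])

```text
time_s: 11.6
ee_pos: [0.4451, 0.097, 0.1231]
eef_rot: [3.141, -0.0, 2.489]
force: [-2.7, 1.8, 5.3]
grip_width: 0.033
```

```bash
python3 m.py
```

```text
11.6 q6 -0.785 yaw 2.489 Mz [0.447 0.45  0.295] F [-2.7  1.8  5.3] t6 -0.707 w 0.033 p [0.4451 0.097  0.1231]
```

Emit:
carry_out(deltas=[{"x":0,"y":0,"z":0.004,"wx":0,"wy":0,"wz":0.5,"jaw":22}])

```text
time_s: 11.68
ee_pos: [0.4451, 0.097, 0.1231]
eef_rot: [3.141, -0.0, 2.449]
force: [-3.5, 2.1, 5.4]
grip_width: 0.0331
```

```bash
python3 m.py
```

```text
11.68 q6 -0.745 yaw 2.449 Mz [0.444 0.479 0.331] F [-3.5  2.1  5.4] t6 -0.7 w 0.0331 p [0.4451 0.097  0.1231]
```

t6 has changed by 0.110 (about 58 N) and the mean Mz by about 0.116 (about 61 N), which is the target. I hold briefly with the ring slack, then open and go down to the ring.

Emit:
carry_out(deltas=[{"x":0,"y":0,"z":0,"wx":0,"wy":0,"wz":0,"jaw":22},{"x":0,"y":0,"z":0,"wx":0,"wy":0,"wz":0,"jaw":22},{"x":0,"y":0,"z":0,"wx":0,"wy":0,"wz":0,"jaw":22},{"x":0,"y":0,"z":0,"wx":0,"wy":0,"wz":0,"jaw":22}])

```text
time_s: 12.02
ee_pos: [0.4451, 0.097, 0.123]
eef_rot: [3.141, -0.0, 2.451]
force: [-2.6, 2.5, 5.1]
grip_width: 0.0331
```

```bash
python3 m.py
```

```text
12.02 q6 -0.746 yaw 2.451 Mz [0.445 0.4   0.023] F [-2.6  2.5  5.1] t6 0.054 w 0.0331 p [0.4451 0.097  0.123 ]
```

Emit:
carry_out(deltas=[{"x":0,"y":0,"z":0,"wx":0,"wy":0,"wz":0,"jaw":100},{"x":0,"y":0,"z":0,"wx":0,"wy":0,"wz":0,"jaw":100},{"x":0,"y":0,"z":0,"wx":0,"wy":0,"wz":0,"jaw":100},{"x":0,"y":0,"z":0,"wx":0,"wy":0,"wz":0,"jaw":100},{"x":0,"y":0,"z":0,"wx":0,"wy":0,"wz":0,"jaw":100},{"x":0,"y":0,"z":0,"wx":0,"wy":0,"wz":0,"jaw":100},{"x":0,"y":0,"z":0,"wx":0,"wy":0,"wz":0,"jaw":100}])

```text
time_s: 12.6
ee_pos: [0.4451, 0.0968, 0.1227]
eef_rot: [3.142, 0.0, 2.451]
force: [-0.9, -0.6, -0.4]
grip_width: 0.0761
```

```bash
python3 m.py;python3 -c "
from h import *
cv2.imwrite('pics/wrist6.png',ctrl.camera('wrist'))"
```

```text
12.6 q6 -0.746 yaw 2.451 Mz [ 0.045 -0.03  -0.024] F [-0.9 -0.6 -0.4] t6 0.0 w 0.0761 p [0.4451 0.0968 0.1227]
```

View pics/wrist6.png

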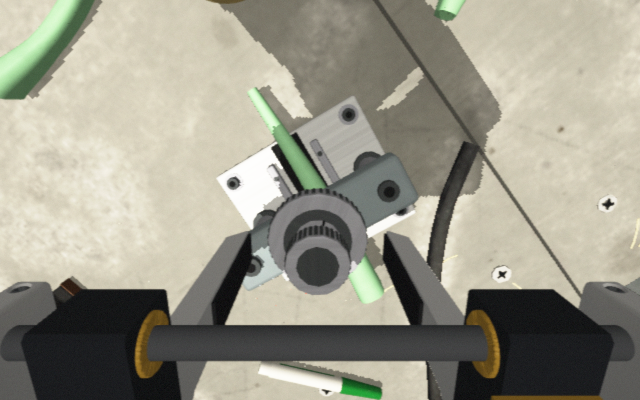

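The wrist picture shows the jaws open on both sides of the knob at (265, 318), with the ring below clear. I descend to the ring and grip it.

Emit:
carry_out(deltas=[{"x":0,"y":0,"z":0,"wx":0,"wy":0,"wz":0,"jaw":100},{"x":0,"y":0,"z":0,"wx":0,"wy":0,"wz":0,"jaw":100},{"x":0,"y":0,"z":0.4,"wx":0,"wy":0,"wz":0,"jaw":100},{"x":0,"y":0,"z":0.4,"wx":0,"wy":0,"wz":0,"jaw":100},{"x":0,"y":0,"z":0.4,"wx":0,"wy":0,"wz":0,"jaw":100},{"x":0,"y":0,"z":0,"wx":0,"wy":0,"wz":0,"jaw":60},{"x":0,"y":0,"z":0,"wx":0,"wy":0,"wz":0,"jaw":50},{"x":0,"y":0,"z":0,"wx":0,"wy":0,"wz":0,"jaw":50},{"x":0,"y":0,"z":0,"wx":0,"wy":0,"wz":0,"jaw":50},{"x":0,"y":0,"z":0,"wx":0,"wy":0,"wz":0,"jaw":50},{"x":0,"y":0,"z":0,"wx":0,"wy":0,"wz":0,"jaw":50},{"x":0,"y":0,"z":0,"wx":0,"wy":0,"wz":0,"jaw":50}], squeeze=60)

```text
time_s: 13.65
ee_pos: [0.4453, 0.0969, 0.099]
eef_rot: [3.141, 0.0, 2.451]
force: [0.1, 0.0, 1.2]
grip_width: 0.0588
```

```bash
python3 m.py
```

```text
13.65 q6 -0.746 yaw 2.451 Mz [ 0.147 -0.139  0.011] F [0.1 0.  1.2] t6 -0.014 w 0.0588 p [0.4453 0.0969 0.099 ]
```

Emit:
carry_out(deltas=[{"x":0,"y":0,"z":0,"wx":0,"wy":0,"wz":0.25,"jaw":50},{"x":0,"y":0,"z":0,"wx":0,"wy":0,"wz":0.5,"jaw":50},{"x":0,"y":0,"z":0,"wx":0,"wy":0,"wz":0.5,"jaw":50},{"x":0,"y":0,"z":0,"wx":0,"wy":0,"wz":0.5,"jaw":50},{"x":0,"y":0,"z":0,"wx":0,"wy":0,"wz":0.5,"jaw":50}])

```text
time_s: 14.07
ee_pos: [0.4453, 0.0968, 0.099]
eef_rot: [3.141, 0.0, 2.268]
force: [-0.3, -0.1, 1.1]
grip_width: 0.0593
```

```bash
python3 m.py
```

```text
14.07 q6 -0.563 yaw 2.268 Mz [ 0.105 -0.026  0.263] F [-0.3 -0.1  1.1] t6 -0.741 w 0.0593 p [0.4453 0.0968 0.099 ]
```

Emit:
carry_out(deltas=[{"x":0,"y":0,"z":0,"wx":0,"wy":0,"wz":0.5,"jaw":50},{"x":0,"y":0,"z":0,"wx":0,"wy":0,"wz":0.5,"jaw":50},{"x":0,"y":0,"z":0,"wx":0,"wy":0,"wz":0.5,"jaw":50}])

```text
time_s: 14.32
ee_pos: [0.4452, 0.0968, 0.099]
eef_rot: [3.141, 0.0, 2.148]
force: [-0.1, -0.5, 2.0]
grip_width: 0.0592
```

```bash
python3 m.py
```

```text
14.32 q6 -0.443 yaw 2.148 Mz [0.039 0.032 0.335] F [-0.1 -0.5  2. ] t6 -0.74 w 0.0592 p [0.4452 0.0968 0.099 ]
```

Emit:
carry_out(deltas=[{"x":0,"y":0,"z":0,"wx":0,"wy":0,"wz":0.5,"jaw":50},{"x":0,"y":0,"z":0,"wx":0,"wy":0,"wz":0.5,"jaw":50},{"x":0,"y":0,"z":0,"wx":0,"wy":0,"wz":0.5,"jaw":50}])

```text
time_s: 14.57
ee_pos: [0.4452, 0.0968, 0.099]
eef_rot: [3.141, 0.0, 2.028]
force: [-0.9, 1.2, 2.5]
grip_width: 0.0588
```

```bash
python3 m.py
```

```text
14.57 q6 -0.323 yaw 2.028 Mz [0.028 0.01  0.267] F [-0.9  1.2  2.5] t6 -0.74 w 0.0588 p [0.4452 0.0968 0.099 ]
```

The slack baseline is t6 = −0.740, matching 0.26 N m of drag. The target for 40 N is about −0.58.

Emit:
carry_out(deltas=[{"x":0,"y":0,"z":0,"wx":0,"wy":0,"wz":0.5,"jaw":50},{"x":0,"y":0,"z":0,"wx":0,"wy":0,"wz":0.5,"jaw":50},{"x":0,"y":0,"z":0,"wx":0,"wy":0,"wz":0.5,"jaw":50},{"x":0,"y":0,"z":0,"wx":0,"wy":0,"wz":0.5,"jaw":50},{"x":0,"y":0,"z":0,"wx":0,"wy":0,"wz":0.5,"jaw":50}])

```text
time_s: 14.98
ee_pos: [0.4452, 0.0968, 0.099]
eef_rot: [3.141, 0.0, 1.828]
force: [-0.8, -0.2, 2.7]
grip_width: 0.0589
```

```bash
python3 m.py
```

```text
14.98 q6 -0.123 yaw 1.828 Mz [0.018 0.122 0.231] F [-0.8 -0.2  2.7] t6 -0.74 w 0.0589 p [0.4452 0.0968 0.099 ]
```

Emit:
carry_out(deltas=[{"x":0,"y":0,"z":0,"wx":0,"wy":0,"wz":0.5,"jaw":50},{"x":0,"y":0,"z":0,"wx":0,"wy":0,"wz":0.5,"jaw":50},{"x":0,"y":0,"z":0,"wx":0,"wy":0,"wz":0.5,"jaw":50}])

```text
time_s: 15.23
ee_pos: [0.4452, 0.0968, 0.099]
eef_rot: [3.141, 0.0, 1.708]
force: [-1.8, 0.6, 3.4]
grip_width: 0.0583
```

```bash
python3 m.py
```

```text
15.23 q6 -0.003 yaw 1.708 Mz [-0.075  0.079  0.264] F [-1.8  0.6  3.4] t6 -0.73 w 0.0583 p [0.4452 0.0968 0.099 ]
```

Emit:
carry_out(deltas=[{"x":0,"y":0,"z":0,"wx":0,"wy":0,"wz":0.5,"jaw":50},{"x":0,"y":0,"z":0,"wx":0,"wy":0,"wz":0.5,"jaw":50},{"x":0,"y":0,"z":0,"wx":0,"wy":0,"wz":0.5,"jaw":50}])

```text
time_s: 15.48
ee_pos: [0.4451, 0.0968, 0.0989]
eef_rot: [3.141, 0.0, 1.588]
force: [-1.9, 1.0, 2.4]
grip_width: 0.0589
```

```bash
python3 m.py
```

```text
15.48 q6 0.117 yaw 1.588 Mz [-0.109  0.161  0.273] F [-1.9  1.   2.4] t6 -0.7 w 0.0589 p [0.4451 0.0968 0.0989]
```

Emit:
carry_out(deltas=[{"x":0,"y":0,"z":0,"wx":0,"wy":0,"wz":0.5,"jaw":50},{"x":0,"y":0,"z":0,"wx":0,"wy":0,"wz":0.5,"jaw":50},{"x":0,"y":0,"z":0,"wx":0,"wy":0,"wz":0.5,"jaw":50}])

```text
time_s: 15.73
ee_pos: [0.4451, 0.0968, 0.099]
eef_rot: [3.141, 0.0, 1.468]
force: [-0.8, -0.5, 3.1]
grip_width: 0.0587
```

```bash
python3 m.py
```

```text
15.73 q6 0.237 yaw 1.468 Mz [-0.03   0.233  0.343] F [-0.8 -0.5  3.1] t6 -0.667 w 0.0587 p [0.4451 0.0968 0.099 ]
```

It bites at about q6 = −0.03 and the grip is now about 18 N. I tighten further.

Emit:
carry_out(deltas=[{"x":0,"y":0,"z":0,"wx":0,"wy":0,"wz":0.5,"jaw":50},{"x":0,"y":0,"z":0,"wx":0,"wy":0,"wz":0.5,"jaw":50},{"x":0,"y":0,"z":0,"wx":0,"wy":0,"wz":0.5,"jaw":50},{"x":0,"y":0,"z":0,"wx":0,"wy":0,"wz":0.5,"jaw":50}])

```text
time_s: 16.07
ee_pos: [0.4451, 0.0968, 0.099]
eef_rot: [3.141, 0.0, 1.308]
force: [-3.1, -0.4, 3.6]
grip_width: 0.0586
```

```bash
python3 m.py
```

```text
16.07 q6 0.396 yaw 1.308 Mz [-0.055  0.238  0.395] F [-3.1 -0.4  3.6] t6 -0.623 w 0.0586 p [0.4451 0.0968 0.099 ]
```

Emit:
carry_out(deltas=[{"x":0,"y":0,"z":0,"wx":0,"wy":0,"wz":0.5,"jaw":50},{"x":0,"y":0,"z":0,"wx":0,"wy":0,"wz":0.5,"jaw":50}])

```text
time_s: 16.23
ee_pos: [0.4451, 0.0968, 0.0989]
eef_rot: [3.142, 0.0, 1.228]
force: [-2.5, -0.1, 3.8]
grip_width: 0.0587
```

```bash
python3 m.py
```

```text
16.23 q6 0.476 yaw 1.228 Mz [-0.019  0.32   0.436] F [-2.5 -0.1  3.8] t6 -0.6 w 0.0587 p [0.4451 0.0968 0.0989]
```

Emit:
carry_out(deltas=[{"x":0,"y":0,"z":0,"wx":0,"wy":0,"wz":0.5,"jaw":50},{"x":0,"y":0,"z":0,"wx":0,"wy":0,"wz":0,"jaw":50},{"x":0,"y":0,"z":0,"wx":0,"wy":0,"wz":0,"jaw":50},{"x":0,"y":0,"z":0,"wx":0,"wy":0,"wz":0,"jaw":100},{"x":0,"y":0,"z":0,"wx":0,"wy":0,"wz":0,"jaw":100},{"x":0,"y":0,"z":0,"wx":0,"wy":0,"wz":0,"jaw":100},{"x":0,"y":0,"z":0,"wx":0,"wy":0,"wz":0,"jaw":100},{"x":0,"y":0,"z":0,"wx":0,"wy":0,"wz":0,"jaw":100}])

```text
time_s: 16.9
ee_pos: [0.4451, 0.0968, 0.0986]
eef_rot: [-3.141, 0.0, 1.191]
force: [0.2, -0.7, 0.3]
grip_width: 0.0887
```

```bash
python3 m.py
```

```text
16.9 q6 0.514 yaw 1.191 Mz [-0.     0.044 -0.001] F [ 0.2 -0.7  0.3] t6 -0.007 w 0.0887 p [0.4451 0.0968 0.0986]
```

Emit:
carry_out(deltas=[{"x":0,"y":0,"z":-0.5,"wx":0,"wy":0,"wz":0,"jaw":100},{"x":0,"y":0,"z":-0.9,"wx":0,"wy":0,"wz":0,"jaw":100},{"x":0,"y":0,"z":-0.9,"wx":0,"wy":0,"wz":0,"jaw":100},{"x":0,"y":0,"z":-0.9,"wx":0,"wy":0,"wz":0,"jaw":100},{"x":0,"y":0,"z":-0.9,"wx":0,"wy":0,"wz":0,"jaw":100},{"x":0,"y":0,"z":-0.9,"wx":0,"wy":0,"wz":0,"jaw":100},{"x":0,"y":0,"z":0,"wx":0,"wy":0,"wz":0,"jaw":100},{"x":0,"y":0,"z":0,"wx":0,"wy":0,"wz":0,"jaw":100}])

```text
time_s: 17.57
ee_pos: [0.4453, 0.0969, 0.1995]
eef_rot: [3.14, -0.001, 1.191]
force: [0.1, -0.7, -0.6]
grip_width: 0.0941
```

```bash
python3 m.py; python3 -c "
from h import *
cv2.imwrite('pics/wrist7.png',ctrl.camera('wrist'))
s=ctrl.camera('side');cv2.imwrite('pics/side7.png',s)
a=cv2.imread('pics/side0.png')[130:350,180:430];b=s[130:350,180:430]
cv2.imwrite('pics/cmp7.png',cv2.resize(np.hstack([a,b]),None,fx=1.6,fy=1.6))
for c,l in (('side','marker'),('side','sanding_block'),('side','hook_a'),('side','stem')):
    print(l,ctrl.mark_of(c,l)[:2])
"
```

```text
17.57 q6 0.514 yaw 1.191 Mz [-0.034  0.017  0.029] F [ 0.1 -0.7 -0.6] t6 -0.0 w 0.0941 p [0.4453 0.0969 0.1995]
marker [{'position': [261.7, 372.7], 'conf': 0.51}]
sanding_block [{'position': [313.8, 272.1], 'conf': 0.85}]
hook_a [{'position': [202.1, 273.6], 'conf': 0.61}]
stem [{'position': [227.5, 302.9], 'conf': 0.93}]
```

View pics/wrist7.png

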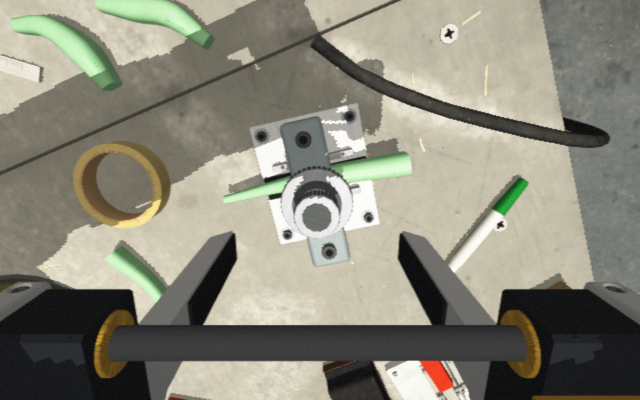

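View pics/cmp7.png

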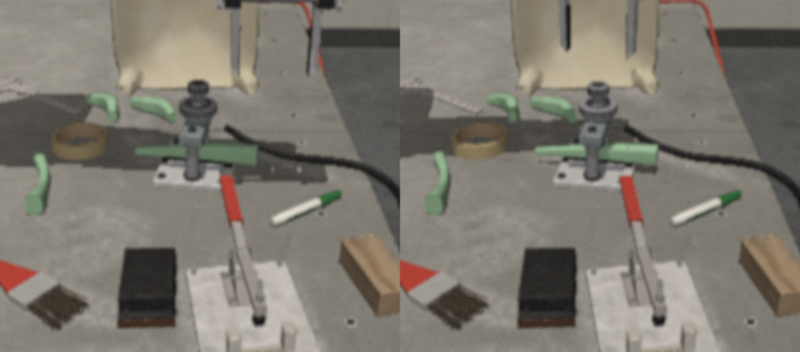

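The side-by-side comparison shows the stem (row ~152), marker, block and hooks where they were at the start. The knob sits a little lower, and the gripper is clear of everything.

```bash
python3 -c "
from station import ctrl
print(ctrl.hand_in())"
```

```text
the job is handed in; nothing more can be done
None
```

The job is handed in after about 18 s of the 72 s allowed. My force estimates put both the pad and the lock ring close to their best values.

- **Ring slackened:** I turned it back 1.28 rad, until its torque levelled off at the slack drag.
- **Knob:** I turned it clockwise about 1.56 rad. The pad touched the stem after about 0.9 rad, and I went on to an estimated 58 N. That comes from the joint-6 torque, which rose 0.110 N m over its free-turn value. The noisier wrist moment gave about 61 N.
- **Ring tightened:** I turned it clockwise 1.26 rad, about 0.5 rad past the bite. The grip is an estimated 38–45 N: about 35 N from the torque one small step before the end, and slightly more from the angle.

**Last checks:** the gripper was open and clear at 0.20 m with no force on it. The before and after side views showed the stem, marker, sanding block and hook where they were.

**Problems and limits:**
- The first move call was refused as invalid input because I had left out some fields; nothing moved.
- My first camera estimate of the jig's axis was about 1 mm off. I corrected it while turning the ring.
- I could not measure the pad force again after locking the ring, so its final value assumes that tightening the ring did not turn the knob.

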